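# Sight the chisel from the covered rack

### The arm

A 6-joint arm with a two-finger parallel gripper is mounted at the origin on the work surface. World frame = base frame: x ahead of the robot, y to its left, z up, the work surface at z = 0. Lengths are in m, angles in rad, forces in N, time in s.
With the tool pointing down it reaches from about 0.325 to 0.775 m from the base axis. Payload 5.5 kg.
Tool frame: the origin (TCP) lies midway between the tips of the shut fingers; the grasp point (between the pads) lies 19 mm behind it; z points along the fingers, y is the direction in which the jaws open and shut (so a half turn about z gives the same grasp; the last joint's range is limited). The gripper opens to 85 mm and grips with 20 to 120 N. Pads are 22 mm wide; open, the fingers measure 114 mm over their backs; the gripper's body (76 mm by 85 mm) begins 54 mm behind the grasp point. The pads swing forward as they close: fully open they stand 13 mm farther back than shut.
Start: joints at [-1.382, 0.091, 1.231, -0, 1.82, -0.057], TCP at [0.146, -0.582, 0.231] pointing down, gripper open.
Joint ranges: [-2.87, 2.87], [-0.86, 2.18], [0.17, 2.46], [-1.51, 4.65], [0.06, 2.69], [-2.65, 2.65]. Speed limits (rad/s): [2.57, 2.57, 3.01, 3.14, 3.14, 3.14].

### API

Orientations are given as a rotation vector (axis times angle).
In Python, from rig import ctrl gives the robot as it stands.
- The arm moves only by the shell command python3 -m pendant 'ROWS' [OPENING] [FORCE]. ROWS is text: rows parted by semicolons, each of 6 numbers parted by spaces: the shift along the tool's x, y, z in cm, then the turn, a rotation vector about the tool's x, y, z in rad. In form: tx ty tz wx wy wz; .... A call has 1 to 10 rows; each row is the pose to reach, as a shift and turn from the pose commanded when the call began, along the tool's axes at that moment; what a row does not reach only later rows make up. A row lasts 1/10 s, in which the tool goes at most 50 mm and 8.59 degrees, less where a joint would pass 70% of its speed; a pose out of reach is approached as far as the arm can. A call with a gripper value outside its range is refused whole. OPENING is the opening, from -1 (shut) to 1 (fully open), set as the call begins (- or left out, the last holds). The fingers move at their own pace and stop on an object; FORCE is the grip in N (left out, the last holds). Time passes only in rows, so rows that repeat a pose let the fingers close. It gives the time, the measured TCP pose, the force and the opening at its end, in the units of the state.
- ctrl.get_state(): the state, without advancing time (a new reading comes with each control period).
- ctrl.read_camera(name): name is "side" or "top" or "wrist"; returns a dict with "frame" (420x560x3 uint8, red, green, blue), "fx", "fy", "cx", "cy" (pixels), "k1" (the pictures are not rectified: a ray, as slopes to the right and down, at radius r is drawn at 1 + k1 r^2 times it, then the intrinsics apply), "pose" (4x4, takes a point from camera to world coordinates). Camera axes: x right, y up, looking along -z (the intrinsics and any distortion apply to the point x, -y, -z); pixel columns grow to the right and rows downward; lengths in m; the calibration is good to about 2 mm. A picture is of the moment at which its call begins. There is no depth.
- ctrl.sign_off(): hands the job in, once; it reports no verdict.
Trained networks look in a picture, given as the dict that the camera call returned (one of the last four; its "shot" number tells which), for a name from the list of things; names that differ only in an ending like _2 or _b are one class to them, and where a whole thing is asked for, a point or a joint stands for the part that bears it (a point fixed in the world has none). Each returns a list of dicts, best first, with "p" (0 to 1); they miss things now and then, are a little off and sometimes report something else, mostly with a low value. They report only what shows in the picture. A call takes as long as a camera call.
- ctrl.recognise(query, picture): "xy" ([column, row] in pixels, amid what is visible of it).
- ctrl.silhouettes(query, picture): "region" (420x560 bool, what is visible of it) and "xy" ([column, row] in pixels, amid what is visible of it).
- ctrl.landmark_of(query, picture): "xy" ([column, row] in pixels: a listed point, or the origin of a listed thing).
The state is a dict: "time_s": time; "joint_positions": joint angles; "joint_vel": joint speeds; "joint_torque": joint torques, N m; "tcp_pos": TCP position; "tcp_rot": TCP orientation; "wrist_force": force on the tool from outside, world axes, zero at the start; "torque": the same for the moment, N m; "opening": finger opening in m.
Only numpy, scipy, OpenCV 4.12 (cv2) and the standard library are available. Lean on these libraries where they do the work, as an engineer would, in place of code of your own. Each camera call takes 0.05 s, during which the arm holds its last target.

### The job

Fold the rack's cover up until it stands upright and let it stay there, then draw the square-handled broad chisel up out of its slot. Turn it until its blade lies level (pointing any way), as for sighting along its edge, and finish while still holding it like that in the gripper, at least 20 cm above the bench and touching nothing but the gripper; leave the other two tools in the rack and the things on the bench where they are.

Things in the scene. Friction and masses are not known exactly. Their poses are not given: they have to be found in the camera images.
- rack: Fixed wooden rack. Origin on the bench under the middle slot; x from the open robot side to the hinge, y along the row, z up. Level board 90 x 222 mm, 16 thick, top at z = 80; through slots 8 (x) by 28 mm (y) at x = 0, y = -60, 0, 60. End cheeks 14 thick at y = +-118, x -70 to 80, 92 high; on each a post 24 deep at x = 68 rises to z = 184.
- cover (a joint): Angle of the plywood cover, rad: 0 = level over the tool handles, pi/2 = upright at the back, 2.5 = folded right over. Starts at 0 to 0.35. Stiff hinge: it stays where it is left; moving it takes about 3 N at the bar. Panel 100 mm from hinge to front edge, 205 mm along y, 8 mm thick.
- cover_hinge (a point): Middle of the cover's hinge line, at x = 65, y = 0, z = 172 mm in the rack's frame; the line runs along the rack's y. Its axes are the rack's.
- cover_bar (a point): Middle of the cover's round steel handle bar, 10 mm thick, 110 long, parallel to the hinge, 134 mm from it; a stub at each end, 29 mm open gap to the panel's edge. Turns with the cover: at angle a it is at hinge + 134 mm x (-cos a, 0, sin a) in the rack's axes. Can be pinched from above, fingers closing across it, and turns in a light grip.
- chisel: The chisel to take: square handle 24 x 24 mm, flat sides, z = 6 to 76 mm; broadest blade, 24 (y) x 4 mm, z = 0 to -65. Origin on its axis under the steel shoulder (30 mm disc, 6 thick) resting on the board; z points from blade to handle and is horizontal when the blade is level. 0.12 to 0.22 kg, balances near z = 15. Starts upright in any of the slots, axes as the rack's.
- gouge: Other tool in the rack, leave: round pear-shaped wooden handle, 32 mm at its thickest, 62 mm long above a 30 mm shoulder, narrow blade. Origin under its shoulder on the board, z up.
- awl: Other tool in the rack, leave: slim round wooden handle, 16 mm thick, 54 mm long above a 30 mm shoulder, thin spike. Origin under its shoulder on the board, z up.
- plane: Bystander on the bench to the robot's left: wooden hand plane 200 x 56 mm, about 105 mm high. Origin at the centre of its sole, x along its length.
- oilcan: Bystander on the bench to the robot's right: dark metal oil can, 68 mm across, its thin spout 130 mm high. Origin at the centre of its base.

How it is judged:
By the outcome, as a careful person would: the job done as asked, in the order asked, and still so for the second after the job is handed in, while the arm keeps its last pose, push and grip.
It also fails if it takes over 64 s, if anything falls off the work surface, if the arm or the gripper's body presses on something with over 40 N, if the wrist force passes 120 N, or if a joint passes its speed limit or range.

## Working session

There is one attempt and no reset: what is moved stays moved. The work goes in short steps, Python scripts to look and compute and a shell command to move; the robot and the scene stay as the last step left them, time stands still between calls to the robot, and variables do not carry over. Pictures are saved under pics/ and viewed, and the job is handed in when it is done.

```bash
ls; mkdir -p pics; python3 - <<'E'
from rig import ctrl
import cv2
print(ctrl.get_state())
for n in ["side","top","wrist"]:
    p=ctrl.read_camera(n)
    cv2.imwrite(f"pics/{n}0.png",p["frame"][:,:,::-1])
    print(n,p["fx"],p["fy"],p["cx"],p["cy"],p["k1"],p["pose"].round(4).tolist() if hasattr(p["pose"],"round") else p["pose"])
    for q in ["rack","cover_hinge","cover_bar","chisel","gouge","awl","plane","oilcan"]:
        try:
            print(q,[(r["xy"],r["p"]) for r in ctrl.landmark_of(q,p)][:3])
        except Exception as e: print(q,e)
E
```

```text
pics
{'time_s': 0.0, 'joint_positions': array([-1.38171805e+00,  9.18666863e-02,  1.23188218e+00, -5.23474383e-05,
        1.81974922e+00, -5.66926201e-02]), 'joint_vel': array([ 2.60683753e-04, -2.77900695e-04, -6.27120448e-05,  1.31877896e-03,
       -8.45712233e-04,  2.19853381e-04]), 'joint_torque': array([ 2.57038128e-04, -4.58735669e+01, -4.18018091e+01, -1.67699250e-04,
        1.16313837e-02,  5.70868878e-06]), 'tcp_pos': array([ 0.14591839, -0.581713  ,  0.23014824]), 'tcp_rot': array([-3.11602102e+00, -3.84832469e-01,  2.77342801e-04]), 'wrist_force': array([ 0.3507968 ,  0.77458398, -0.58880852]), 'torque': array([-0.01261835,  0.02364056,  0.01909386]), 'opening': 0.08584864224622792}
side 435.4294319869391 435.4294319869391 276.07435519821735 210.62507069562895 -0.12852142163493335 [[-0.9135, 0.2159, -0.3448, 0.1579], [-0.4066, -0.5069, 0.7601, 0.8569], [-0.0107, 0.8345, 0.5509, 0.7215], [0.0, 0.0, 0.0, 1.0]]
rack [([284.6, 225.4], 0.88), ([285.1, 204.8], 0.17)]
cover_hinge [([268.6, 168.2], 0.57)]
cover_bar [([307.1, 167.8], 0.97)]
chisel [([270.4, 214.4], 0.54)]
gouge 
[... 185 characters left out ...]
681250942 0.03871050913433476 [[0.0275, 0.9875, -0.1554, 0.3407], [-0.9996, 0.0263, -0.01, 0.006], [-0.0058, 0.1557, 0.9878, 1.4945], [0.0, 0.0, 0.0, 1.0]]
rack [([307.3, 223.3], 0.7)]
cover_hinge [([317.8, 188.0], 0.59)]
cover_bar [([308.1, 236.1], 0.93)]
chisel []
gouge []
awl []
plane [([129.6, 212.7], 0.84), ([411.9, 220.7], 0.33)]
oilcan [([411.1, 220.3], 0.69), ([305.9, 223.5], 0.6)]
wrist 330.3044979573084 330.3044979573084 277.0647638197418 206.5956274673358 0.010629895871225209 [[0.2437, 0.9293, 0.2774, 0.2175], [-0.9698, 0.2335, 0.0699, -0.5653], [0.0001, -0.2861, 0.9582, 0.3729], [0.0, 0.0, 0.0, 1.0]]
rack []
cover_hinge []
cover_bar []
chisel []
gouge []
awl []
plane []
oilcan []
```

View pics/side0.png

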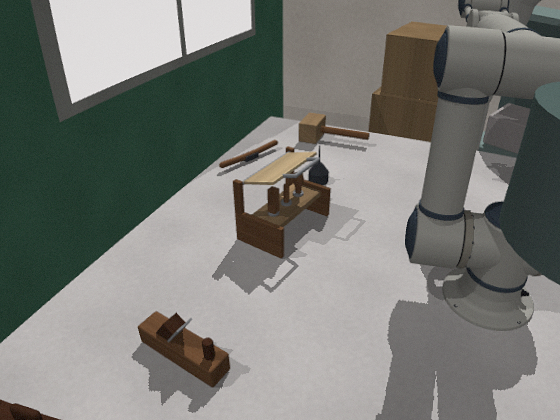

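View pics/top0.png

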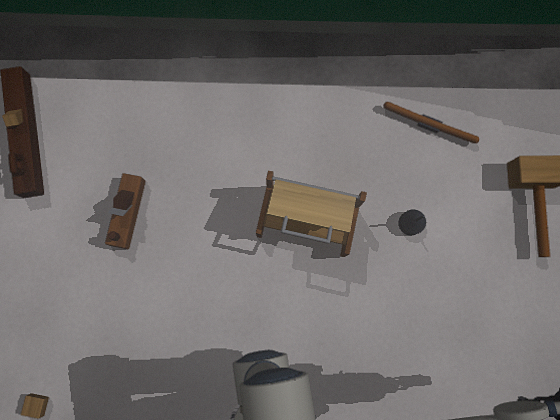

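```bash
cat > h.py <<'E'
import numpy as np, cv2
from rig import ctrl
def proj(p,X):
    P=np.asarray(p["pose"]); X=np.atleast_2d(X)
    c=(X-P[:3,3])@P[:3,:3]
    s=np.c_[c[:,0]/-c[:,2], -c[:,1]/-c[:,2]]
    s=s*(1+p["k1"]*(s**2).sum(1,keepdims=True))
    return np.c_[p["fx"]*s[:,0]+p["cx"],p["fy"]*s[:,1]+p["cy"]]
def ray(p,uv):
    P=np.asarray(p["pose"]); d=np.array([(uv[0]-p["cx"])/p["fx"],(uv[1]-p["cy"])/p["fy"]]); s=d.copy()
    for _ in range(20): s=d/(1+p["k1"]*(s@s))
    return P[:3,3],P[:3,:3]@np.array([s[0],-s[1],-1.])
def atz(p,uv,z):
    o,d=ray(p,uv); return o+d*(z-o[2])/d[2]
def tri(obs):
    A=np.zeros((3,3));b=np.zeros(3)
    for p,uv in obs:
        o,d=ray(p,uv); d=d/np.linalg.norm(d); M=np.eye(3)-np.outer(d,d); A+=M;b+=M@o
    return np.linalg.solve(A,b)
def rackT(x,y,yaw):
    c,s=np.cos(yaw),np.sin(yaw)
    return np.array([[c,-s,0,x],[s,c,0,y],[0,0,1,0],[0,0,0,1.]])
def tw(T,X): return np.atleast_2d(X)@T[:3,:3].T+T[:3,3]
E
python3 - <<'E'
from h import *
for n,(x,y,w,h) in {"side":(220,130,130,130),"top":(240,155,150,120)}.items():
    p=ctrl.read_camera(n)
    c=p["frame"][y:y+h,x:x+w,::-1]
    k=4
    cv2.imwrite(f"pics/{n}z.png",cv2.resize(c,None,fx=k,fy=k,interpolation=cv2.INTER_CUBIC))
    for q in ["chisel","gouge","awl","cover"]:
        print(n,q,[(r["xy"],r["p"],int(r["region"].sum())) for r in ctrl.silhouettes(q,p)][:3])
E
```

```text
side chisel [([273.9, 202.2], 0.64, 326)]
side gouge [([297.6, 182.7], 0.73, 204)]
side awl [([286.2, 196.5], 0.56, 151)]
side cover [([280.4, 168.8], 0.9, 1348)]
top chisel []
top gouge []
top awl []
top cover [([312.4, 209.6], 0.96, 3570), ([309.8, 209.9], 0.66, 5095)]
```

View pics/sidez.png

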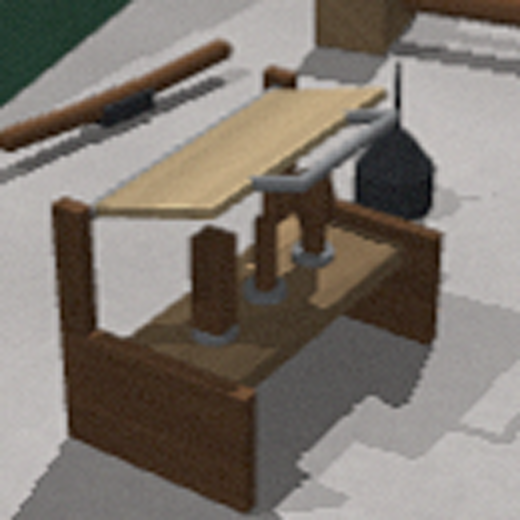

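View pics/topz.png

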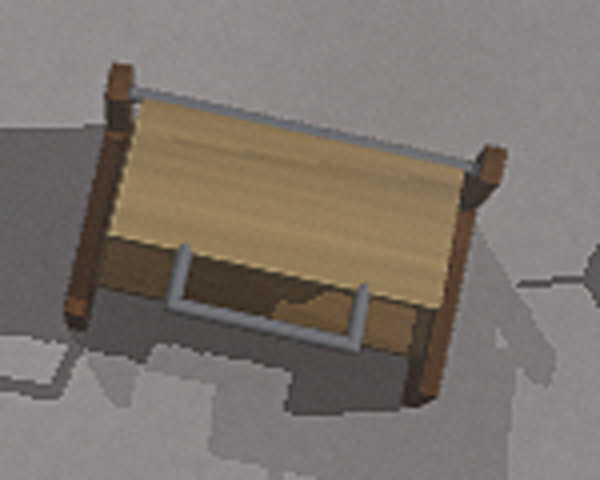

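```bash
cat > fit.py <<'E'
from h import *
from scipy.optimize import least_squares
S=ctrl.read_camera("side");T=ctrl.read_camera("top")
z=lambda n,u,v:(220+u/4,130+v/4) if n=="s" else (240+u/4,155+v/4)
obs=[("t",(.068,.118,.184),z("t",120,82)),("t",(.068,-.118,.184),z("t",491,166)),
("t",(-.07,.118,.092),z("t",76,322)),("t",(-.07,-.118,.092),z("t",425,400)),
("s",(-.07,.125,0),z("s",248,512)),("s",(.08,.125,0),z("s",70,437)),("s",(-.07,.125,.092),z("s",252,398)),
("s",(0,.06,.08),z("s",213,335)),("s",(0,0,.08),z("s",265,294)),("s",(0,-.06,.08),z("s",312,258)),
("s",(-.07,-.125,.092),z("s",440,235)),("s",(.068,.118,.184),z("s",74,205)),
("s","bar",(307.1,167.8)),("t","bar",(307,236.1)),
("s","l",z("s",262,182)),("s","r",z("s",392,119)),("t","l",z("t",175,304)),("t","r",z("t",357,345))]
def res(q):
    R=rackT(*q[:3]);r=[]
    for n,X,uv in obs:
        if isinstance(X,str):
            b=np.array([.065-.134*np.cos(q[3]),{"bar":0,"l":.055,"r":-.055}[X],.172+.134*np.sin(q[3])]);X=b
        r.append(proj(S if n=="s" else T,tw(R,X))[0]-uv)
    return np.array(r)
s=least_squares(lambda q:res(q).ravel(),[.5,-.05,-.2,.2],loss="soft_l1")
print(s.x.round(4)); print(res(s.x).round(1).tolist())
q=s.x;R=rackT(*q[:3]);np.save("q.npy",q)
for n,X in dict(bar=(.065-.134*np.cos(q[3]),0,.172+.134*np.sin(q[3])),hinge=(.065,0,.172),chisel=(0,.06,.08)).items(): print(n,tw(R,X).round(4))
E
python3 fit.py
```

```text
[ 0.5513 -0.0783 -0.1859  0.2729]
[[-1.1, 0.9], [-0.0, -0.4], [-1.0, -0.7], [0.8, -1.1], [-0.1, -0.3], [-0.7, -1.0], [-1.2, -0.6], [0.5, -1.7], [-0.1, -1.5], [-0.2, -1.8], [0.6, -2.4], [-0.7, -1.3], [0.3, -1.1], [-1.6, 1.0], [10.2, -0.0], [0.3, -1.2], [-0.9, 1.2], [-1.2, 0.7]]
bar [[ 0.4884 -0.0665  0.2081]]
hinge [[ 0.6152 -0.0904  0.172 ]]
chisel [[ 0.5624 -0.0194  0.08  ]]
```

```bash
sed -i 's/z("s",262,182)/z("s",302,185)/' fit.py; python3 fit.py; cat >> h.py <<'E'
from scipy.spatial.transform import Rotation as Ro
def rel(pos,R):
    s=ctrl.get_state(); R0=Ro.from_rotvec(s["tcp_rot"]).as_matrix()
    return (R0.T@(np.asarray(pos)-s["tcp_pos"])*100).round(2), Ro.from_matrix(R0.T@R).as_rotvec().round(3)
def down(yang):
    y=np.array([np.cos(yang),np.sin(yang),0]); z=np.array([0,0,-1.]); return np.c_[np.cross(y,z),y,z]
E
python3 - <<'E'
from h import *
q=np.load("q.npy");s=ctrl.get_state()
print(s["time_s"],Ro.from_rotvec(s["tcp_rot"]).as_matrix().round(3))
for k in (0,np.pi):
    R=down(q[2]+k); print(rel((.489,-.067,.30),R), rel(s["tcp_pos"]+[0,0,.07],R))
E
```

```text
[ 0.5513 -0.0784 -0.184   0.2634]
[[-1.1, 0.9], [-0.0, -0.5], [-0.9, -0.6], [0.9, -1.1], [0.1, -0.3], [-0.7, -1.0], [-1.0, -0.6], [0.5, -1.7], [-0.1, -1.5], [-0.2, -1.8], [0.6, -2.4], [-0.6, -1.2], [0.4, -0.6], [-1.6, 1.2], [0.4, -0.3], [0.3, -0.7], [-0.8, 1.5], [-1.2, 0.8]]
bar [[ 0.488  -0.0666  0.2069]]
hinge [[ 0.6152 -0.0903  0.172 ]]
chisel [[ 0.5623 -0.0194  0.08  ]]
2.05 [[ 0.97   0.243 -0.   ]
 [ 0.243 -0.97  -0.   ]
 [-0.     0.    -1.   ]]
(array([ 45.8 , -41.61,  -6.87]), array([ 0.   ,  0.   , -1.141])) (array([-0.,  0., -7.]), array([ 0.   ,  0.   , -1.141]))
(array([ 45.8 , -41.61,  -6.87]), array([ 0.   , -0.   ,  2.001])) (array([-0.,  0., -7.]), array([ 0.   , -0.   ,  2.001]))
```

```bash
python3 -m pendant '0 0 -7 0 0 0; 0 0 -7 0 0 0; 6 -5 -7 0 0 -0.14; 10 -9 -7 0 0 -0.25; 14 -13 -7 0 0 -0.38; 18 -16.5 -7 0 0 -0.5; 22 -20 -7 0 0 -0.6; 26 -24 -7 0 0 -0.7; 30 -27 -7 0 0 -0.8; 34 -31 -7 0 0 -0.9' -0.4 20
python3 - <<'E'
from h import *
q=np.load("q.npy");s=ctrl.get_state()
print(s["joint_positions"].round(2),s["opening"])
print(rel((.488,-.067,.30),down(q[2])))
E
```

```text
time_s: 3.05
tcp_pos: [0.3681, -0.2472, 0.3015]
tcp_rot: [2.636, 1.707, 0.001]
wrist_force: [0.7, 0.4, -0.2]
opening: 0.0254
[-0.67 -0.3   1.47  0.    1.97 -0.25] 0.02541349839529203
(array([21.35,  3.58,  0.15]), array([ 0.001,  0.   , -0.237]))
```

```bash
python3 -m pendant '4 0.7 0 0 0 -0.1; 8 1.4 0 0 0 -0.2; 13 2.2 0 0 0 -0.24; 17 2.9 0 0 0 -0.24; 21.35 3.6 0 0 0 -0.24; 21.35 3.6 0 0 0 -0.24;21.35 3.6 0 0 0 -0.24'
python3 - <<'E'
from h import *
q=np.load("q.npy")
for n in ["wrist","side"]:
    p=ctrl.read_camera(n); cv2.imwrite(f"pics/{n}1.png",p["frame"][:,:,::-1])
    print(n,[(r["xy"],r["p"]) for r in ctrl.landmark_of("cover_bar",p)][:2],proj(p,[.488,-.0666,.2069]))
    r=ctrl.landmark_of("cover_bar",p)
    if r and n=="wrist": print(atz(p,r[0]["xy"],.207))
s=ctrl.get_state();print(rel((.488,-.067,.30),down(q[2])),s["joint_positions"].round(2))
E
```

```text
time_s: 3.75
tcp_pos: [0.4884, -0.0685, 0.301]
tcp_rot: [-2.415, -2.009, 0.001]
wrist_force: [-0.7, 0.0, 0.3]
opening: 0.0259
wrist [([279.6, 207.3], 0.89)] [[274.73440357 206.23130753]]
[ 0.49141868 -0.06804363  0.207     ]
side [([305.4, 170.7], 0.75), ([318.3, 179.1], 0.36)] [[307.51142117 167.16668198]]
(array([ 0.33, -0.04,  0.16]), array([ 0.001,  0.   , -0.003])) [-0.21 -0.17  1.36 -0.    1.95 -0.03]
```

View pics/wrist1.png

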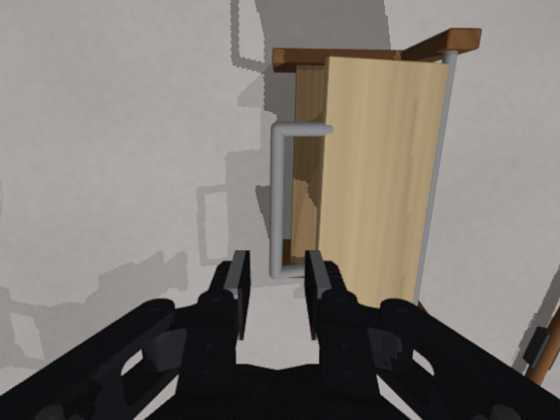

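View pics/side1.png

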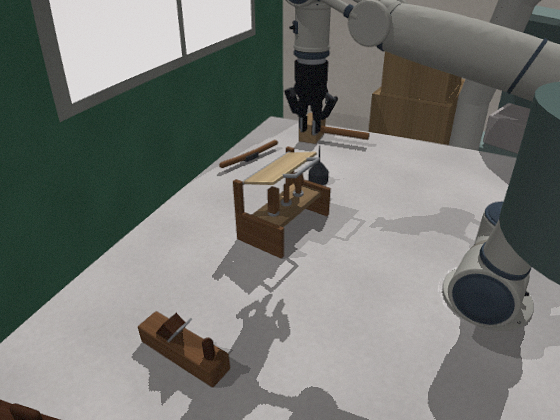

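```bash
python3 -m pendant '0.15 0.2 3 0 0 0; 0.15 0.2 6 0 0 0; 0.15 0.2 9 0 0 0; 0.15 0.2 10 0 0 0; 0.15 0.2 11 0 0 0; 0.15 0.2 11.5 0 0 0; 0.15 0.2 11.5 0 0 0' -0.5 20
python3 - <<'E'
from h import *
for n in ["wrist","side"]:
    p=ctrl.read_camera(n); f=p["frame"][:,:,::-1]
    cv2.imwrite(f"pics/{n}2.png",f if n=="wrist" else cv2.resize(f[80:260,210:370],None,fx=3.3,fy=3.3))
E
```

```text
time_s: 4.75
tcp_pos: [0.4906, -0.0684, 0.1868]
tcp_rot: [2.417, 2.006, 0.001]
wrist_force: [-0.1, -0.1, 0.7]
opening: 0.0212
```

View pics/wrist2.png

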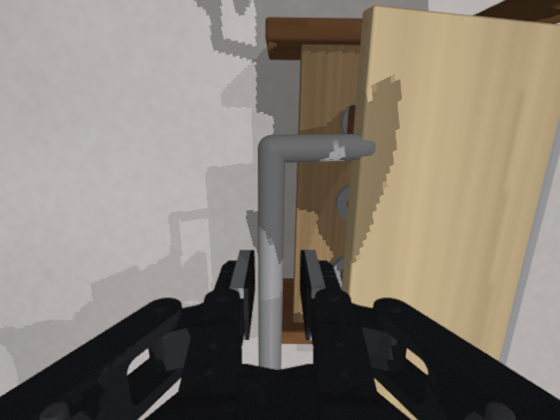

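View pics/side2.png

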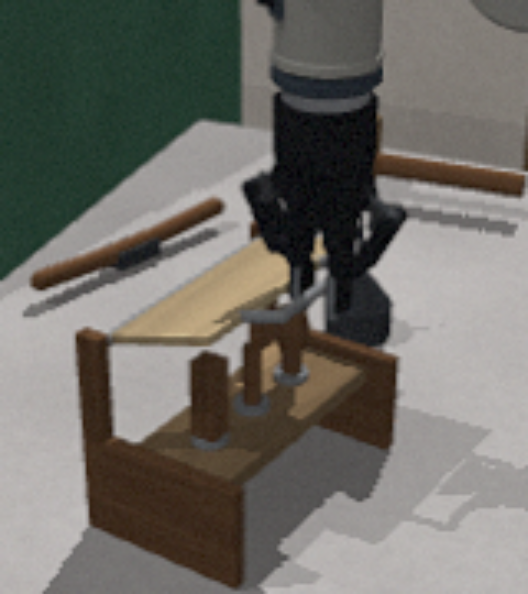

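```bash
python3 -m pendant '0 -0.15 0 0 0 0; 0 -0.15 0 0 0 0; 0 -0.15 0 0 0 0; 0 -0.15 0 0 0 0; 0 -0.15 0 0 0 0' -1 25
python3 - <<'E'
from h import *
q=np.load("q.npy");s=ctrl.get_state()
h=tw(rackT(*q[:3]),(.065,0,.172))[0]
u=np.array([np.cos(q[2]),np.sin(q[2]),0])
d=s["tcp_pos"]-h; print("along",d@u, "dz",d[2]+.019,s["opening"],s["wrist_force"])
g=np.array([d@u,d[2]+.018]);print("radius",np.hypot(*g),"angle",np.arctan2(g[1],-g[0]))
a0=np.arctan2(g[1],-g[0]);r=.134
for a in np.linspace(a0,np.pi/2,16)[1:]:
    print(round(a,2),(100*(r*(np.cos(a0)-np.cos(a)))).round(2),(-100*r*(np.sin(a)-np.sin(a0))).round(2))
E
```

```text
time_s: 5.35
tcp_pos: [0.4877, -0.0677, 0.1874]
tcp_rot: [-2.416, -2.005, 0.003]
wrist_force: [-7.4, 0.8, 3.2]
opening: 0.0092
along -0.12952185030444036 dz 0.0343600257918029 0.009226994657659573 [-7.40679103  0.84194258  3.24085595]
radius 0.13374902252770152 angle 0.25208394049877186
0.34 0.34 -1.13
0.43 0.78 -2.22
0.52 1.32 -3.27
0.6 1.95 -4.27
0.69 2.66 -5.2
0.78 3.45 -6.08
0.87 4.31 -6.88
0.96 5.24 -7.6
1.04 6.23 -8.24
1.13 7.27 -8.78
1.22 8.36 -9.24
1.31 9.48 -9.59
1.39 10.63 -9.85
1.48 11.8 -10.01
1.57 12.98 -10.06
```

```bash
python3 -m pendant '0 0.34 -1.13 0 0 0; 0 0.78 -2.22 0 0 0; 0 1.32 -3.27 0 0 0; 0 1.95 -4.27 0 0 0; 0 2.66 -5.2 0 0 0; 0 3.45 -6.08 0 0 0; 0 3.45 -6.08 0 0 0'
python3 - <<'E'
from h import *
q=np.load("q.npy");s=ctrl.get_state()
h=tw(rackT(*q[:3]),(.065,0,.172))[0]
u=np.array([np.cos(q[2]),np.sin(q[2]),0])
d=s["tcp_pos"]-h
g=np.array([d@u,d[2]+.018]);print("radius",np.hypot(*g),"angle",np.arctan2(g[1],-g[0]),s["opening"],s["wrist_force"])
p=ctrl.read_camera("side"); f=p["frame"][:,:,::-1]
cv2.imwrite(f"pics/side3.png",cv2.resize(f[60:260,210:370],None,fx=3,fy=3))
E
```

```text
time_s: 6.05
tcp_pos: [0.5231, -0.0748, 0.2489]
tcp_rot: [2.417, 2.005, 0.0]
wrist_force: [-4.3, -1.5, 5.2]
opening: 0.0091
radius 0.13309403406065295 angle 0.793291904316184 0.009062189481889154 [-4.27431999 -1.45084313  5.19694604]
```

View pics/side3.png

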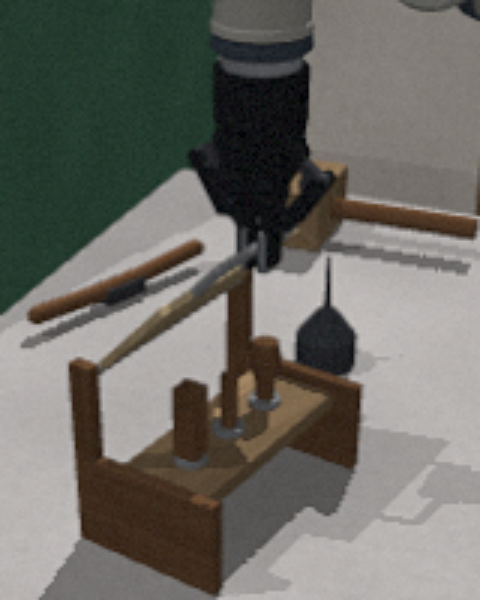

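```bash
python3 -m pendant '0 0.86 -0.8 0 0 0; 0 1.79 -1.52 0 0 0; 0 2.78 -2.16 0 0 0; 0 3.82 -2.7 0 0 0; 0 4.91 -3.16 0 0 0; 0 6.03 -3.51 0 0 0; 0 7.18 -3.77 0 0 0; 0 8.35 -3.93 0 0 0; 0 9.5 -4 0 0 0; 0 9.5 -4 0 0 0'
cat > chk.py <<'E'
from h import *
import sys
q=np.load("q.npy");s=ctrl.get_state()
h=tw(rackT(*q[:3]),(.065,0,.172))[0]
u=np.array([np.cos(q[2]),np.sin(q[2]),0])
d=s["tcp_pos"]-h
g=np.array([d@u,d[2]+.018]);print("radius",np.hypot(*g),"angle",np.arctan2(g[1],-g[0]),s["opening"],s["wrist_force"])
p=ctrl.read_camera("side"); f=p["frame"][:,:,::-1]
r=ctrl.landmark_of("cover_bar",p);print("side",r[:1])
for a in (1.4,1.5,1.57,1.65): print(a,proj(p,tw(rackT(*q[:3]),(.065-.134*np.cos(a),0,.172+.134*np.sin(a)))))
cv2.imwrite(f"pics/side{sys.argv[1]}.png",cv2.resize(f[60:260,210:370],None,fx=3,fy=3))
p=ctrl.read_camera("top"); f=p["frame"][:,:,::-1]
cv2.imwrite(f"pics/top{sys.argv[1]}.png",cv2.resize(f[130:290,220:420],None,fx=3,fy=3))
E
python3 chk.py 4
```

```text
time_s: 7.1
tcp_pos: [0.6173, -0.0933, 0.2883]
tcp_rot: [2.416, 2.002, 0.002]
wrist_force: [-0.4, -6.3, 3.6]
opening: 0.009
radius 0.13436670658535602 angle 1.5900192287720014 0.0089816191517093 [-0.42482034 -6.26167365  3.5667499 ]
side [{'xy': [264.5, 119.9], 'p': 0.85}]
1.4 [[272.39317765 122.34648824]]
1.5 [[268.10267076 120.68324674]]
1.57 [[265.1128018  119.81773273]]
1.65 [[261.73457901 119.13291816]]
```

View pics/side4.png

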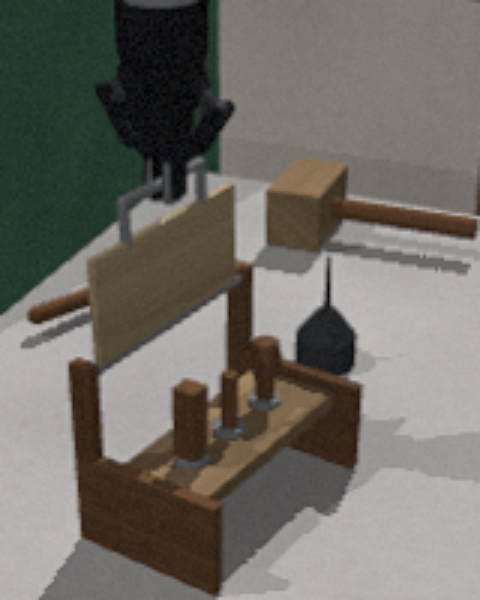

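```bash
python3 -m pendant '0 0 0 0 0 0; 0 0 0 0 0 0; 0 0 0 0 0 0; 0 0 -3 0 0 0; 0 0 -6 0 0 0; 0 0 -9 0 0 0; 0 0 -9 0 0 0' -0.3 40
python3 chk.py 5
python3 - <<'E'
from h import *
q=np.load("q.npy");R=rackT(*q[:3])
p=ctrl.read_camera("wrist");cv2.imwrite("pics/wrist5.png",p["frame"][:,:,::-1])
s=ctrl.get_state();print(s["joint_positions"].round(2))
c=tw(R,(0,.06,.08))[0];print(c)
for k in (np.pi/2,-np.pi/2): print(rel((c[0],c[1],s["tcp_pos"][2]),down(q[2]+k)))
E
```

```text
time_s: 7.95
tcp_pos: [0.6165, -0.0914, 0.3825]
tcp_rot: [2.412, 2.004, 0.008]
wrist_force: [-0.1, 0.4, 0.5]
opening: 0.0297
radius 0.2284630526687726 angle 1.57712893396125 0.02965020925664436 [-0.12101558  0.41308249  0.48308824]
side [{'xy': [264.3, 119.0], 'p': 0.87}]
1.4 [[272.39317765 122.34648824]]
1.5 [[268.10267076 120.68324674]]
1.57 [[265.1128018  119.81773273]]
1.65 [[261.73457901 119.13291816]]
[-0.2   0.25  0.79  0.    2.1  -0.02]
[ 0.56227997 -0.01944382  0.08      ]
(array([ 6.1 , -6.63,  0.02]), array([-0.002, -0.002, -1.571]))
(array([ 6.1 , -6.63,  0.02]), array([-0.002,  0.002,  1.57 ]))
```

View pics/side5.png

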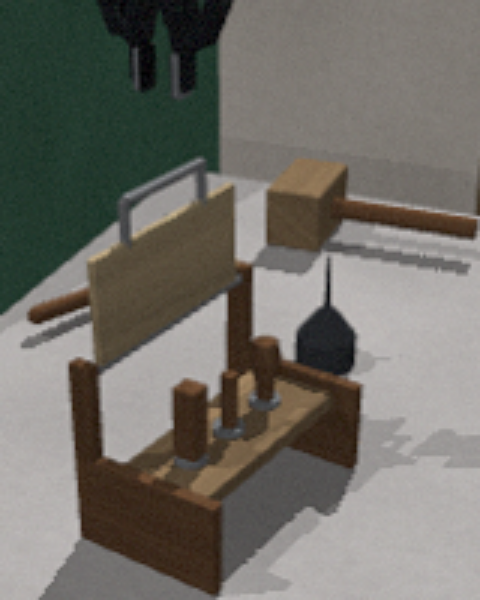

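View pics/top5.png

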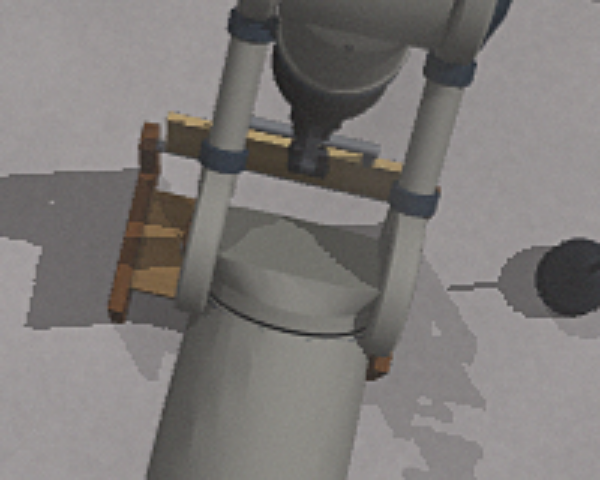

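```bash
python3 -m pendant '2 -2 0 0 0 -0.15; 4 -4 0 0 0 -0.3; 6.1 -6.6 0 0 0 -0.45; 6.1 -6.6 0 0 0 -0.6; 6.1 -6.6 0 0 0 -0.75; 6.1 -6.6 0 0 0 -0.9; 6.1 -6.6 0 0 0 -1.05; 6.1 -6.6 0 0 0 -1.2; 6.1 -6.6 0 0 0 -1.35; 6.1 -6.6 0 0 0 -1.5' -0.05 40
python3 - <<'E'
from h import *
q=np.load("q.npy");R=rackT(*q[:3]);c=tw(R,(0,.06,.08))[0]
print(rel((c[0],c[1],.26),down(q[2]+np.pi/2)))
E
```

```text
time_s: 9.15
tcp_pos: [0.5624, -0.0196, 0.375]
tcp_rot: [-0.39, -3.114, 0.0]
wrist_force: [0.5, 0.2, -0.0]
opening: 0.0406
(array([-3.00e-02,  1.00e-02,  1.15e+01]), array([-0.   , -0.003, -0.065]))
```

```bash
python3 -m pendant '0 0 3 0 0 -0.065; 0 0 6 0 0 -0.065; 0 0 9 0 0 -0.065; 0 0 11.5 0 0 -0.065; 0 0 11.5 0 0 -0.065; 0 0 11.5 0 0 -0.065'
python3 - <<'E'
from h import *
q=np.load("q.npy");R=rackT(*q[:3])
P={}
for n in ["wrist","side"]:
    p=ctrl.read_camera(n);P[n]=p
    cv2.imwrite(f"pics/{n}6.png",p["frame"][:,:,::-1])
    for X in [(0,.06,.08),(0,.06,.156)]: print(n,X,proj(p,tw(R,X)).round(1))
    print([(r["xy"],r["p"]) for r in ctrl.landmark_of("chisel",p)][:2],[(r["xy"],r["p"]) for r in ctrl.silhouettes("chisel",p)][:2])
print(ctrl.get_state()["tcp_pos"])
E
```

```text
time_s: 9.75
tcp_pos: [0.562, -0.0196, 0.2612]
tcp_rot: [-0.299, -3.125, -0.0]
wrist_force: [-0.5, 0.0, 1.3]
opening: 0.0406
wrist (0, 0.06, 0.08) [[278.1 183.6]]
wrist (0, 0.06, 0.156) [[278.4 204.8]]
[([277.8, 183.2], 0.89), ([154.1, 181.9], 0.53)] [([278.5, 193.8], 0.95)]
side (0, 0.06, 0.08) [[273.8 212.1]]
side (0, 0.06, 0.156) [[273.4 187.4]]
[([271.6, 215.0], 0.55)] [([276.2, 201.3], 0.59)]
[ 0.56300755 -0.01969214  0.26353699]
```

View pics/wrist6.png

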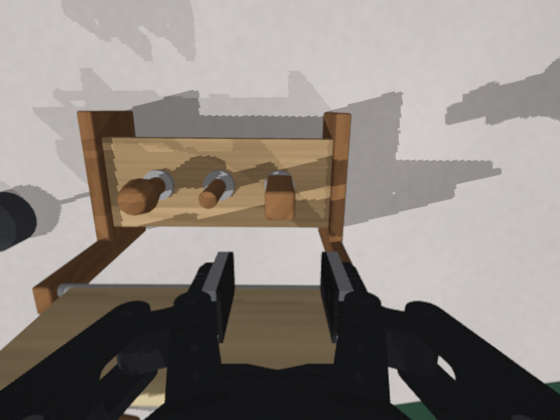

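View pics/side6.png

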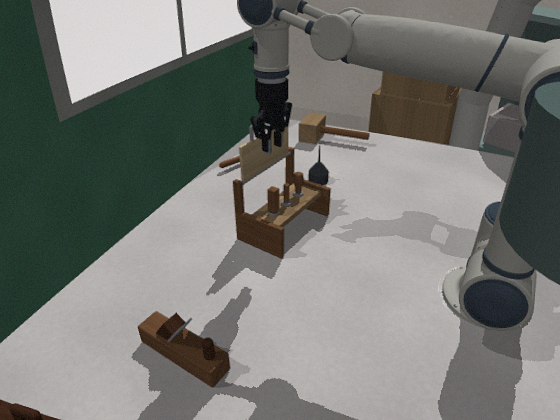

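```bash
python3 -m pendant '0 0 3 0 0 0; 0 0 6 0 0 0; 0 0 9 0 0 0; 0 0 11 0 0 0; 0 0 12.5 0 0 0; 0 0 14 0 0 0; 0 0 15 0 0 0; 0 0 16 0 0 0; 0 0 16 0 0 0'
python3 chk.py 7
```

```text
time_s: 10.95
tcp_pos: [0.5621, -0.0196, 0.1008]
tcp_rot: [-0.299, -3.125, -0.0]
wrist_force: [-0.5, -0.2, 0.2]
opening: 0.0405
radius 0.08414778263803438 angle -0.6849685359114595 0.040509122506227714 [-0.50348549 -0.20661321  0.21138784]
side []
1.4 [[272.39317765 122.34648824]]
1.5 [[268.10267076 120.68324674]]
1.57 [[265.1128018  119.81773273]]
1.65 [[261.73457901 119.13291816]]
```

View pics/side7.png

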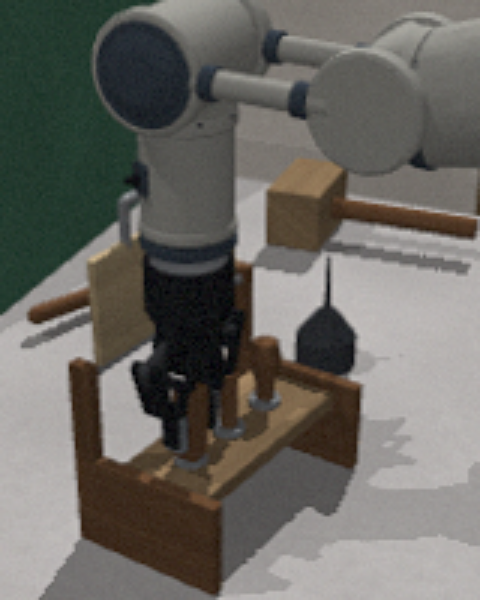

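```bash
python3 - <<'E'
from h import *
q=np.load("q.npy");R=rackT(*q[:3]);s=ctrl.get_state()
p=ctrl.read_camera("wrist");cv2.imwrite("pics/wrist7.png",p["frame"][:,:,::-1])
print(proj(p,tw(R,[(0,.06,.156),(0,.06,.08)])))
p=ctrl.read_camera("side")
f=p["frame"][:,:,::-1]
cv2.imwrite("pics/side7b.png",cv2.resize(f[150:240,230:330],None,fx=6,fy=6,interpolation=cv2.INTER_CUBIC))
for y in (-.027,0,.027): print((proj(p,tw(R,(0,.06+y,.10)))-[230,150])*6)
print(s["wrist_force"])
E
```

```text
[[280.1281114  341.25647409]
 [278.86378789 245.48363552]]
[[296.45849043 307.24371752]]
[[261.94106602 334.52948049]]
[[226.29492739 362.71059758]]
[ 0.44218053  0.3846457  -0.05094394]
```

View pics/wrist7.png

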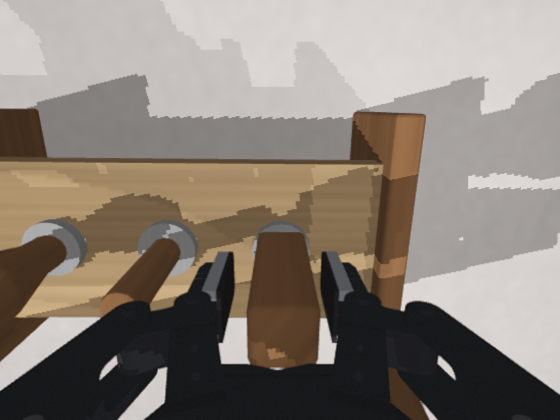

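View pics/side7b.png

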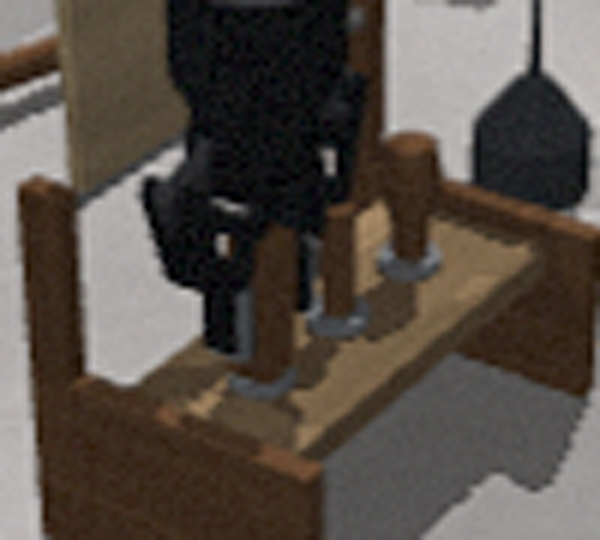

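```bash
python3 -m pendant '0 0 0 0 0 0; 0 0 0 0 0 0; 0 0 0 0 0 0; 0 0 0 0 0 0; 0 0 0 0 0 0' -1 80
python3 - <<'E'
from h import *
p=ctrl.read_camera("wrist");cv2.imwrite("pics/wrist8.png",p["frame"][:,:,::-1])
print(ctrl.get_state()["torque"])
E
```

```text
time_s: 11.7
tcp_pos: [0.563, -0.0196, 0.1029]
tcp_rot: [0.299, 3.126, 0.0]
wrist_force: [0.0, 1.3, 6.4]
opening: 0.0234
[ 0.08971271  0.09378993 -0.03033981]
```

View pics/wrist8.png

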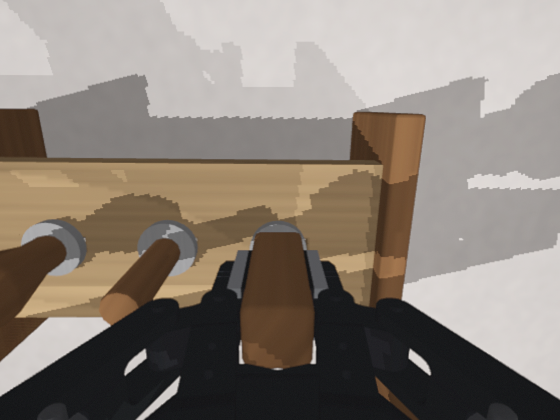

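Gripped at 23.4 mm opening (24 mm handle). Lift straight up, slowly at first.

```bash
python3 -m pendant '0 0 -0.5 0 0 0; 0 0 -1.5 0 0 0; 0 0 -3 0 0 0; 0 0 -4.5 0 0 0; 0 0 -6 0 0 0; 0 0 -7.5 0 0 0; 0 0 -9 0 0 0; 0 0 -10 0 0 0; 0 0 -10 0 0 0; 0 0 -10 0 0 0'
python3 chk.py 9
```

```text
time_s: 12.75
tcp_pos: [0.5626, -0.0197, 0.2019]
tcp_rot: [-0.299, -3.127, 0.0]
wrist_force: [-0.6, -0.1, -2.8]
opening: 0.0231
radius 0.08045498373104229 angle 0.63768925838815 0.023131812876176258 [-0.57731793 -0.07559879 -2.78287814]
side [{'xy': [261.6, 119.2], 'p': 0.79}]
1.4 [[272.39317765 122.34648824]]
1.5 [[268.10267076 120.68324674]]
1.57 [[265.1128018  119.81773273]]
1.65 [[261.73457901 119.13291816]]
```

View pics/side9.png

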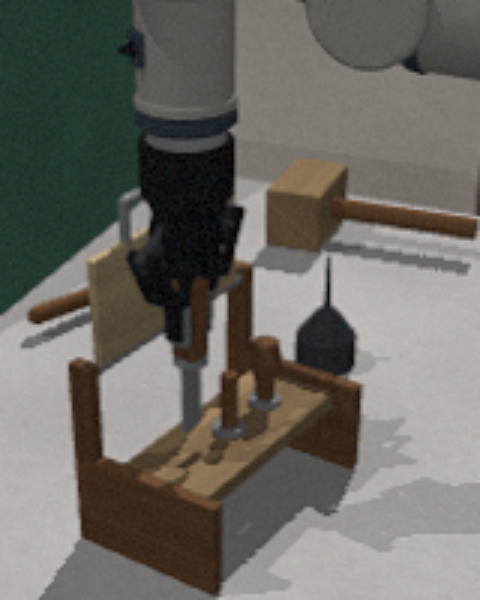

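```bash
python3 -m pendant '0 0 -3 0 0 0; 0 0 -7 0 0 0; 0 0 -11 0 0 0; 0 0 -15 0 0 0; 0 0 -19 0 0 0; 0 0 -22 0 0 0; 0 0 -24 0 0 0; 0 0 -24 0 0 0; 0 0 -24 0 0 0' -1 100
python3 -c "
from h import *
s=ctrl.get_state();print(s['joint_positions'].round(2),s['wrist_force'])"
```

```text
time_s: 13.8
tcp_pos: [0.563, -0.0197, 0.4409]
tcp_rot: [-0.299, -3.126, -0.0]
wrist_force: [-0.2, 0.2, -2.2]
opening: 0.0227
[-0.1   0.15  0.78  0.    2.21 -1.48] [-0.22956418  0.23216587 -2.1937631 ]
```

```bash
python3 -m pendant '-1 0 -1 0 -0.1 0; -2.5 0 -2 0 -0.22 0; -4 0 -3 0 -0.34 0; -5.5 0 -4 0 -0.46 0; -7 0 -5 0 -0.58 0; -8.5 0 -6 0 -0.7 0; -10 0 -6 0 -0.8 0; -10 0 -6 0 -0.8 0'
python3 - <<'E'
from h import *
q=np.load("q.npy");s=ctrl.get_state();print(s['joint_positions'].round(2),s['wrist_force'])
R0=Ro.from_rotvec(s["tcp_rot"]).as_matrix();print(R0.round(3))
u=np.array([np.cos(q[2]),np.sin(q[2]),0]); y=np.array([-u[1],u[0],0])
Rt=np.c_[np.cross(y,u),y,u]
print(rel(s["tcp_pos"]+.05*u,Rt))
p=ctrl.read_camera("side");cv2.imwrite("pics/side10.png",p["frame"][:,:,::-1])
E
```

```text
time_s: 14.6
tcp_pos: [0.6602, -0.0384, 0.4948]
tcp_rot: [0.223, 2.341, -0.095]
wrist_force: [0.1, 0.4, -2.5]
opening: 0.0229
[-0.06 -0.28  1.28 -0.09  1.35 -1.46] [ 0.10546428  0.35730488 -2.45806127]
[[-0.69   0.189  0.699]
 [ 0.132  0.982 -0.135]
 [-0.712 -0.001 -0.703]]
(array([-3.51,  0.03,  3.56]), array([-0.006, -0.779, -0.001]))
```

View pics/side10.png

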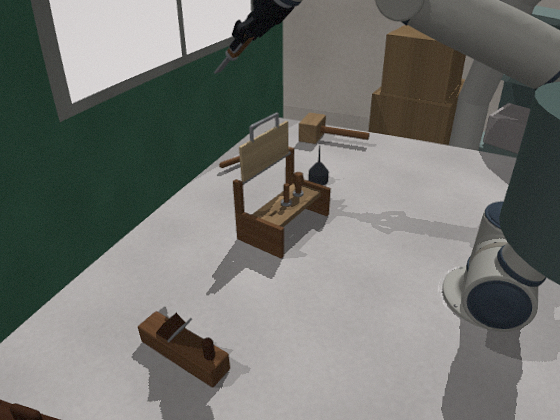

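```bash
python3 -m pendant '-0.5 0 0.5 0 -0.12 0; -1 0 1 0 -0.24 0; -1.5 0 1.5 0 -0.36 0; -2 0 2 0 -0.48 0; -2.5 0 2.5 0 -0.6 0; -3 0 3 -0.006 -0.7 0; -3.5 0 3.5 -0.006 -0.78 0; -3.5 0 3.5 -0.006 -0.78 0; -3.5 0 3.5 -0.006 -0.78 0'
cat > fin.py <<'E'
from h import *
import sys
q=np.load("q.npy");s=ctrl.get_state();print(s['joint_positions'].round(2),s['wrist_force'],s["opening"])
R0=Ro.from_rotvec(s["tcp_rot"]).as_matrix();print(R0.round(3))
g=s["tcp_pos"]
for n in ("side","top","wrist"):
    p=ctrl.read_camera(n);f=p["frame"][:,:,::-1]
    if n!="wrist":
        c=proj(p,g+.03*R0[:,2])[0].astype(int); y0=max(0,c[1]-60);x0=max(0,c[0]-70)
        print(n,c,[(r["xy"],r["p"],int(r["region"].sum())) for r in ctrl.silhouettes("chisel",p)][:2],proj(p,[g+(-.019+.042+d)*R0[:,2] for d in (-.076,0,.065)]).round(0).tolist())
        cv2.imwrite(f"pics/{n}z{sys.argv[1]}.png",cv2.resize(f[y0:y0+120,x0:x0+140],None,fx=4.5,fy=4.5,interpolation=cv2.INTER_CUBIC))
    cv2.imwrite(f"pics/{n}{sys.argv[1]}.png",f)
E
python3 fin.py 11
```

```text
time_s: 15.55
tcp_pos: [0.7099, -0.0487, 0.5014]
tcp_rot: [0.148, 1.561, -0.146]
wrist_force: [-0.2, 0.1, -0.8]
opening: 0.0228
[-0.05 -0.54  1.9  -0.58  0.25 -1.  ] [-0.19705491  0.05857491 -0.81265698] 0.02278737437897771
[[ 0.004  0.186  0.983]
 [ 0.001  0.983 -0.186]
 [-1.     0.002  0.004]]
side [209  41] [([210.6, 41.5], 0.6, 133)] [[237.0, 45.0], [212.0, 42.0], [192.0, 39.0]]
top [310  89] [([310.3, 95.5], 0.93, 846)] [[301.0, 131.0], [310.0, 93.0], [316.0, 62.0]]
```

```bash
ls pics
```

```text
side0.png
side1.png
side10.png
side11.png
side2.png
side3.png
side4.png
side5.png
side6.png
side7.png
side7b.png
side9.png
sidez.png
sidez11.png
top0.png
top11.png
top4.png
top5.png
top7.png
top9.png
topz.png
topz11.png
wrist0.png
wrist1.png
wrist11.png
wrist2.png
wrist5.png
wrist6.png
wrist7.png
wrist8.png
```

View pics/side11.png

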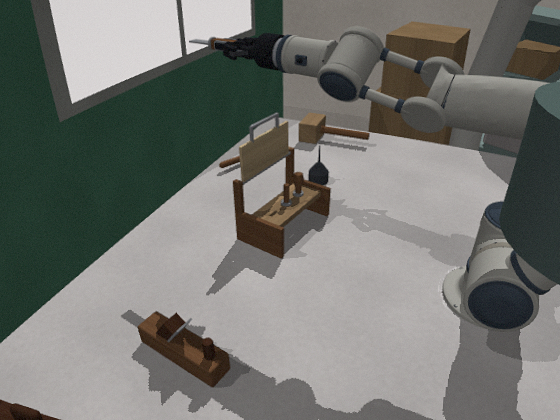

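View pics/top11.png

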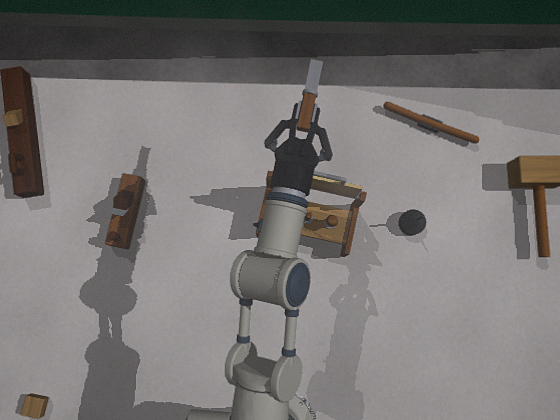

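View pics/wrist11.png

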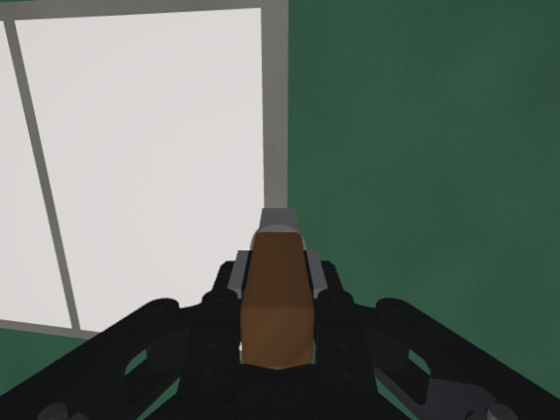

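```bash
python3 -m pendant '0 0 0 0 0.004 0; 0 0 0 0 0.004 0; 0 0 0 0 0.004 0; 0 0 0 0 0.004 0; 0 0 0 0 0.004 0; 0 0 0 0 0.004 0'; python3 fin.py 12
python3 - <<'E'
from h import *
for n in ("side","top"):
    p=ctrl.read_camera(n)
    for k in ("plane","oilcan","gouge","awl","cover_bar"): print(n,k,[(r["xy"],r["p"]) for r in ctrl.landmark_of(k,p)][:1])
E
```

```text
time_s: 16.4
tcp_pos: [0.7094, -0.048, 0.5027]
tcp_rot: [0.147, 1.561, -0.144]
wrist_force: [0.2, -1.0, -2.1]
opening: 0.0231
[-0.05 -0.54  1.9  -0.57  0.25 -1.01] [ 0.15685592 -1.00117851 -2.07589806] 0.023104939827198658
[[ 0.005  0.184  0.983]
 [ 0.001  0.983 -0.184]
 [-1.     0.002  0.005]]
side [209  40] [([209.7, 40.8], 0.52, 174)] [[237.0, 45.0], [212.0, 41.0], [192.0, 38.0]]
top [309  89] [([310.5, 94.8], 0.97, 915), ([309.3, 216.6], 0.68, 87)] [[301.0, 131.0], [309.0, 93.0], [316.0, 62.0]]
side plane [([183.3, 358.2], 0.81)]
side oilcan [([318.4, 178.3], 0.9)]
side gouge [([297.0, 192.1], 0.64)]
side awl [([286.4, 205.4], 0.73)]
side cover_bar [([263.5, 118.4], 0.89)]
top plane [([130.0, 211.0], 0.92)]
top oilcan [([408.1, 220.4], 0.94)]
top gouge [([332.1, 225.5], 0.61)]
top awl [([309.1, 217.4], 0.48)]
top cover_bar [([322.3, 176.6], 0.59)]
```

View pics/sidez12.png

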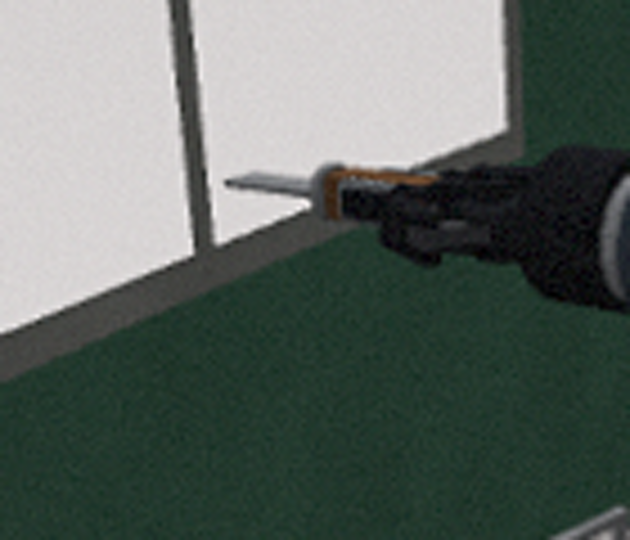

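```bash
python3 -c "
from rig import ctrl
print(ctrl.sign_off())"
```

```text
the job is handed in; nothing more can be done
None
```

The job is done and handed in at about 17 s of robot time. I pinched the cover's bar, swung the cover upright and let go. Then I drew the square-handled chisel out of the rack's left slot (y = +60). I turned it level and finished while still holding it with a commanded grip of 100 N.

My last checks, from the camera pictures and the robot's state:
- **Cover:** it is standing upright at about 1.6 rad, judged from where the bar shows in the side picture, and it did not move after release.
- **Chisel:** the gripper's axis is within about 0.3° of horizontal. The side picture shows the blade along that axis to within my reading of about 2 px, with no visible slip. The gripper reads 23 mm open on the 24 mm handle, and the chisel is about 0.50 m above the bench, touching only the gripper.
- **Other things:** the awl and gouge are still in the rack. The plane and oil can showed the same positions as at the start, within about 3 px.

No check failed. The wrist force readings I saw stayed below about 10 N.

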